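Snap the lid onto the nozzle tub and hold it down

TASK

Close the rectangular white tub of piping nozzles with its own rectangular lid: pick the lid up by its bar handle, lower it over the mouth until you feel it rest on the two spring clips, pause there a moment, then press down until the clips snap over the lid's edge and the lid is fully home. Keep pressing: finish with your hand still on the lid, pushing it down firmly with about 10 N. Leave everything else on the bench where it is.

Things in the scene. Friction and masses are not known exactly. Their poses are not given: they have to be found in the camera images.
- lid_mid (a point): Centre of the rectangular white lid, half-way up, 27 mm above its underside; lies right way up on the bench. z up, y along its long side. From below: plug 94 x 134 mm (x, y), 14 mm deep, its lowest 5 mm stepped in to 86 x 126; plate with rounded edge 116 x 152 mm, 6 mm thick; handle on top. 0.1 to 0.21 kg. Fits either way round.
- lid_handle (a point): Middle of the lid's bar handle: a bar 14 mm wide (lid's x), 70 mm long (lid's y), 34 mm high, standing on the middle of the plate. This point is 10 mm above lid_mid, 17 mm above the plate's top and 17 mm below the handle's top.
- tub_rim: Centre of the mouth of the fixed open white tub holding steel piping nozzles, level with its rim, 90 mm above the bench. z up, y along the long side. Outside 110 x 150 mm (x, y), inside 102 x 142 (4 mm play around the plug). A steel spring clip stands at the middle of each short side. Fully home, plate on the rigid rim, lid_mid is 13 mm above this point.
- clip_a (a joint): Outward swing (rad) of the clip at the mouth's +y end: 0 at rest, about 0.05 as the lid's edge passes, near 0 snapped. 36 mm wide, at y = 81 mm, up to 20 mm above the rim. Its round nose (radius 5 mm, axis 9 mm above the rim) reaches 2.5 mm over the lid's edge.
- clip_b (a joint): The same at the -y end. A level lid meets the noses with lid_mid about 25 mm above the mouth point and rests on them under its own weight; pressing then takes about 9 to 13 N in all, until the force drops at 19 to 22 mm and the clips snap over the edge. Home, they only keep it from rising.
- round_lid_at (a point): Bystander, not to be disturbed: round white lid, 120 mm across, 42 mm high with a small round knob on top; it belongs to another tub. Point at the centre of its underside
- shaker_at (a point): Bystander, not to be disturbed: small steel shaker, 38 mm across, 78 mm high, standing. Point at its foot
- spray_at (a point): Bystander, not to be disturbed: white spray bottle, 76 mm across, 205 mm high. Point at its foot
- bowl_at (a point): Bystander, not to be disturbed: open steel bowl, 140 mm across, 60 mm high. Point at its foot
- plates_at (a point): Bystander, not to be disturbed: stack of white plates, 190 mm across, about 40 mm high. Point at its foot
- bucket_at (a point): Bystander, not to be disturbed: open white plastic bucket, 110 mm across, 130 mm high. Point at its foot
There are look-alikes about, which are no part of the job. What is shaped like the part that bears lid_mid but blue is not meant.

How it is judged (in metres and radians):
On the way, in this order (a step that is already met when the one before it is completed fails the run):
1. the lid is lifted clear of the bench, over the tub's mouth (z of lid_mid in the frame of tub_rim above 0.03 m and horizontal distance between lid_mid and tub_rim below 0.03 m and contact force between the fingers and lid above 1 N), for 0.1 s.
2. the lid rests on the clips, level and centred, not yet snapped, for 0.2 s (x of lid_mid in the frame of tub_rim between -0.007 and 0.007 m and y of lid_mid in the frame of tub_rim between -0.007 and 0.007 m and z of lid_mid in the frame of tub_rim between 0.0195 and 0.029 m and angle between lid_mid's own z axis and vertical below 0.1 rad and (contact force between lid and clip_a above 0.2 N or contact force between lid and clip_b above 0.2 N)), for 0.2 s.
3. the lid has snapped home under both clips (x of lid_mid in the frame of tub_rim between -0.007 and 0.007 m and y of lid_mid in the frame of tub_rim between -0.007 and 0.007 m and z of lid_mid in the frame of tub_rim between 0.01 and 0.0155 m and angle between lid_mid's own z axis and vertical below 0.06 rad and angle between the x axis of lid_mid and the x axis of tub_rim, either way round below 0.1 rad and value of joint each of clip_a, clip_b below 0.03 rad), for 0.1 s.
At the end, for the whole second after the job is handed in: Lid home on the rim (2.5 mm in height, 7 mm sideways, 0.06 rad of level, 0.1 rad of heading, either way round), both clips snapped over it, at rest, fingers still on it, bearing on the rim with over 6.5 N (its weight alone gives 2 N at most) (all of step 3 and contact force between lid and tub_rim above 6.5 N and contact force between the fingers and lid above 2 N and linear speed of lid below 0.02 m/s); the arm keeps its last pose, push and grip.
It fails at once if a bystander is moved by more than 40 mm (distance of any of round_lid_at, shaker_at, spray_at, bowl_at, plates_at, bucket_at from where it was at the start of the episode above 0.04 m).
It also fails if it takes over 48 s, if anything falls off the work surface, if the arm or the gripper's body presses on something with over 40 N, if the wrist force passes 120 N, or if a joint passes its speed limit or range.

ROBOT

A 6-joint arm with a two-finger parallel gripper is mounted at the origin on the work surface. World frame = base frame: x ahead of the robot, y to its left, z up, the work surface at z = 0. Lengths are in m, angles in degrees, forces in N, time in s.
With the tool pointing down it reaches from about 0.35 to 0.975 m from the base axis. Payload 4.9 kg.
Tool frame: the origin (TCP) lies at the very end of the fingers, on their centre line; the grasp point (between the pads) lies 19 mm behind it; z points along the fingers, y is the direction in which the jaws open and shut (so a half turn about z gives the same grasp; the last joint's range is limited). The gripper opens to 85 mm and grips with 20 to 120 N. Pads are 22 mm wide; open, the fingers measure 114 mm over their backs; the gripper's body (76 mm by 85 mm) begins 54 mm behind the grasp point. The pads swing forward as they close: fully open they stand 13 mm farther back than shut.
Start: joints at [65.432, 3.019, 92.412, -0, 84.569, -6.818], TCP at [0.191, 0.595, 0.231] pointing down, gripper open.
Joint ranges: [-172.51, 172.51], [-57.92, 126.97], [3.15, 148.05], [-58.71, 238.71], [5.1, 150.11], [-179.66, 179.66]. Speed limits (degrees/s): [147.25, 147.25, 180, 180, 180, 180].

INTERFACE

Orientations are given as [roll, pitch, yaw] about the fixed x, y, z axes, in that order (R = Rz(yaw) Ry(pitch) Rx(roll)).
In Python, from bench import observe, viewer, env gives the robot as it stands. The module is installed in compiled form; this text tells all that it offers.
- The arm moves only by the tool servo_tool, never from a script. Its argument "steps" is a list of rows, each an object with "rot": the turn, a rotation vector about the tool's x, y, z in degrees, a list of three; "xyz": the shift along the tool's x, y, z in m, a list of three; "jaw": the opening, from 0 (shut) to 1 (fully open). In form: [{"rot": [ax, ay, az], "xyz": [tx, ty, tz], "jaw": jaw}, ...]. A call has 1 to 10 rows; each row shifts and turns the pose as measured when the row begins, along the tool's axes as they then stand; what a row does not reach is not made up. A row lasts 1/10 s, in which the tool goes at most 50 mm and 8.59 degrees, less where a joint would pass 70% of its speed; a pose out of reach is approached as far as the arm can. A call with a gripper value outside its range is refused whole. The fingers move at their own pace and stop on an object; the grip force is fixed at half the most. Time passes only in rows, so rows that do not move let the fingers close. It gives the time, the measured TCP pose, the force and the opening at its end, in the units of the state.
- observe(): the state, without advancing time (a new reading comes with each control period).
- viewer.capture(name): name is "scene" or "top" or "wrist"; returns a dict with "color" (480x640x3 uint8, red, green, blue), "fx", "fy", "cx", "cy" (pixels), "R" (3x3) and "t" (3): a world point X has camera coordinates R X + t; the wrist camera has in their place "tool_from_camera" (4x4, takes a point from camera to tool coordinates, whose origin is the TCP and whose axes are the flange's). Camera axes: x right, y down, z forward; pixel columns grow to the right and rows downward; lengths in m; the calibration is good to about 2 mm. A picture is of the moment at which its call begins: read the wrist's pose just before it. There is no depth.
- env.finish_job(): hands the job in, once; it reports no verdict.
The state is a dict: "time_s": time; "joint_positions": joint angles; "joint_velocities": joint speeds; "effort": joint torques, N m; "eef_pos": TCP position; "eef_rot": TCP orientation; "force": force on the tool from outside, world axes, zero at the start; "wrist_torque": the same for the moment, N m; "grip_width": finger opening in m.
Only numpy, scipy, OpenCV 4.12 (cv2) and the standard library are available. Lean on these libraries where they do the work, as an engineer would, in place of code of your own. Each camera call takes 0.05 s, during which the arm holds its last target.

## Working session

There is one attempt and no reset: what is moved stays moved. The work goes in short steps, Python scripts to look and compute and a tool call to move; the robot and the scene stay as the last step left them, time stands still between calls to the robot, and variables do not carry over. Pictures are saved under pics/ and viewed, and the job is handed in when it is done.

Besides the shell and the picture viewer there is one more tool, called after ">>>" in YAML: its name, and indented under it one key for each argument. servo_tool: Moves the arm, as the interface text tells. Its arguments: {"type":"object","properties":{"steps":{"type":"array","items":{"type":"object","properties":{"rot":{"type":"array","items":{"type":"number"}},"xyz":{"type":"array","items":{"type":"number"}},"jaw":{"type":"number"}}}}},"required":["steps"]}

```bash
mkdir -p pics; cat > h.py <<'E'
import numpy as np, cv2
from bench import observe, viewer, env
from scipy.spatial.transform import Rotation as Ro
def cap(n,f):
    c=viewer.capture(n); cv2.imwrite('pics/'+f,c['color'][:,:,::-1]); return c
E
python3 - <<'E'
from h import *
import pickle
o=observe();print(o)
d={n:cap(n,n+'0.png') for n in ['scene','top','wrist']}
pickle.dump((o,d),open('d0.pkl','wb'))
for n in d: print(n,{k:v for k,v in d[n].items() if k!='color'})
E
```

```text
{'time_s': 0.0, 'joint_positions': array([ 6.54298592e+01,  3.05551443e+00,  9.24915189e+01, -1.43691074e-03,
        8.45686851e+01, -6.81794344e+00]), 'joint_velocities': array([-0.03405926, -0.11987939, -0.09788749, -0.00558116, -0.0266551 ,
        0.0889822 ]), 'effort': array([-4.71520798e-04, -3.93687379e+01, -3.70174813e+01, -1.75153973e-04,
        6.99718090e-03, -4.64457145e-06]), 'eef_pos': array([0.19030752, 0.59467208, 0.23008787]), 'eef_rot': array([-1.79884930e+02, -1.23174287e-02,  1.62247928e+02]), 'force': array([ 0.00766419, -0.71883636, -0.01677759]), 'wrist_torque': array([-0.07027345, -0.02337104, -0.00826488]), 'grip_width': 0.08542762803839869}
scene {'fx': 582.1643716293986, 'fy': 582.1643716293986, 'cx': 319.53115059633177, 'cy': 242.1182086772417, 'R': array([[ 0.08556483,  0.99632109,  0.00478949],
       [ 0.83131751, -0.06874289, -0.55153025],
       [-0.54917198,  0.05117318, -0.83414114]]), 't': array([-0.07604234, -0.41084338,  1.72440939])}
top {'fx': 624.1287152817553, 'fy': 624.1287152817553, 'cx': 319.77137719562046, 'cy': 233.03654973533537, 'R': array([[-0.02126572, -0.99973109,  0.00924737],
       [-0.99667494,  0.0204712 , -0.07886689],
       [ 0.07865638, -0.01089379, -0.99684226]]), 't': array([0.01842763, 0.54263305, 1.55158102])}
wrist {'fx': 362.8827051388049, 'fy': 362.8827051388049, 'cx': 317.36646032092455, 'cy': 235.32580412189338, 'tool_from_camera': array([[-6.10331390e-04, -9.53028437e-01, -3.02880218e-01,
         7.76348870e-02],
       [ 9.99999126e-01, -9.36990963e-04,  9.33201182e-04,
        -8.85561584e-04],
       [-1.17316329e-03, -3.02879383e-01,  9.53028175e-01,
        -1.42437527e-01],
       [ 0.00000000e+00,  0.00000000e+00,  0.00000000e+00,
         1.00000000e+00]])}
```

View pics/top0.png

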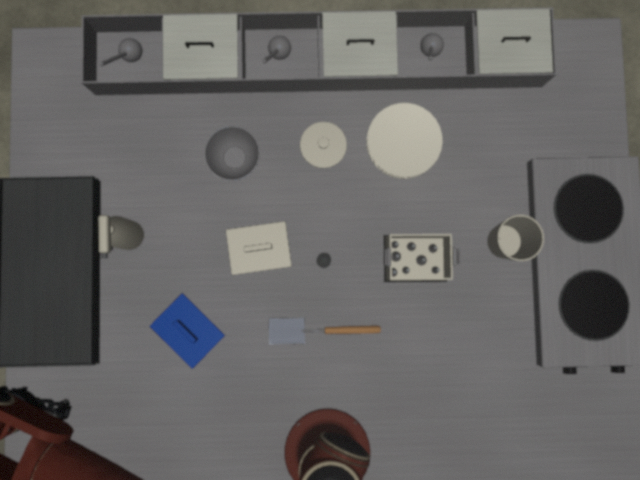

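View pics/scene0.png

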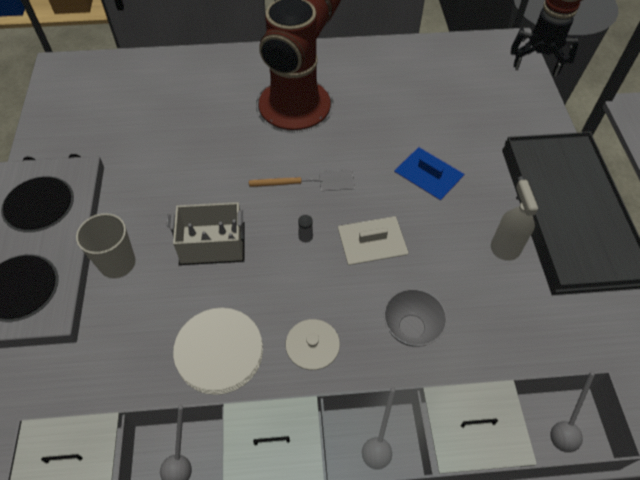

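View pics/wrist0.png

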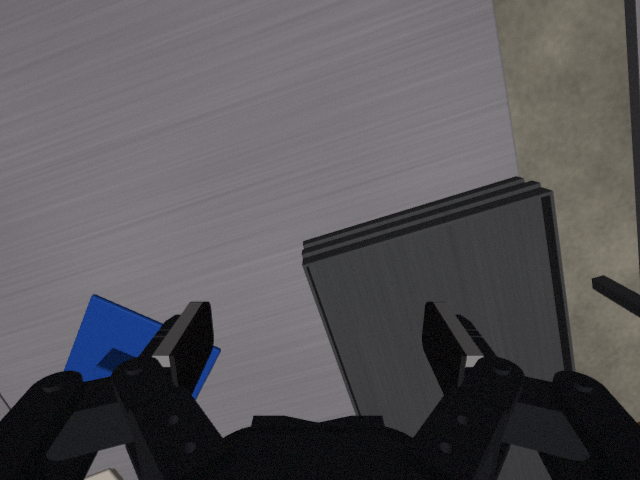

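The top view shows three candidates. The white rectangular lid at (258,248) fits: right shape, bar handle, white. The blue lid at (187,330) is excluded by colour, and the round lid at (323,144) by shape. The tub with nozzles is at (419,257), with clips at its left and right ends. The shaker at (323,260) stands between the lid and the tub.

```bash
python3 - <<'E'
import cv2
a=cv2.imread('pics/top0.png')
cv2.imwrite('pics/lidc.png',cv2.resize(a[210:285,215:305],None,fx=8,fy=8,interpolation=cv2.INTER_CUBIC))
cv2.imwrite('pics/tubc.png',cv2.resize(a[220:295,373:468],None,fx=8,fy=8,interpolation=cv2.INTER_CUBIC))
b=cv2.imread('pics/scene0.png')
cv2.imwrite('pics/stub.png',cv2.resize(b[195:275,160:255],None,fx=8,fy=7,interpolation=cv2.INTER_CUBIC))
E
```

```text
(no output)
```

View pics/lidc.png

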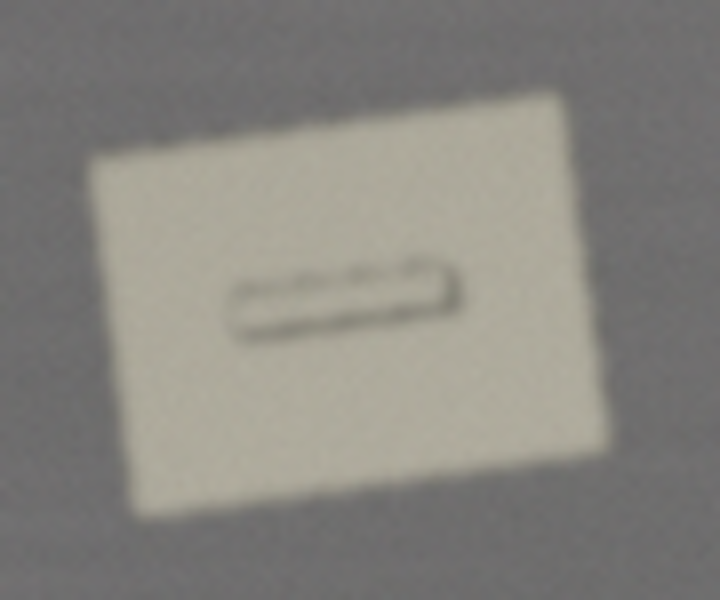

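View pics/tubc.png

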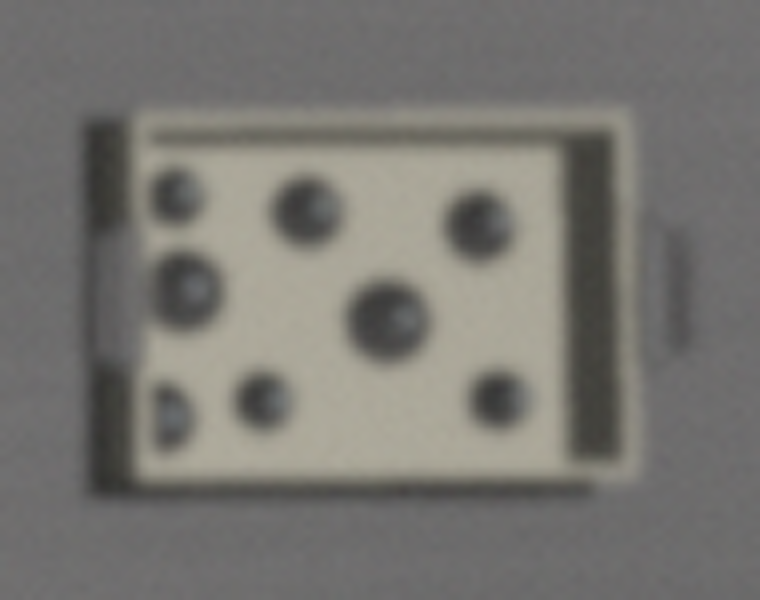

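View pics/stub.png

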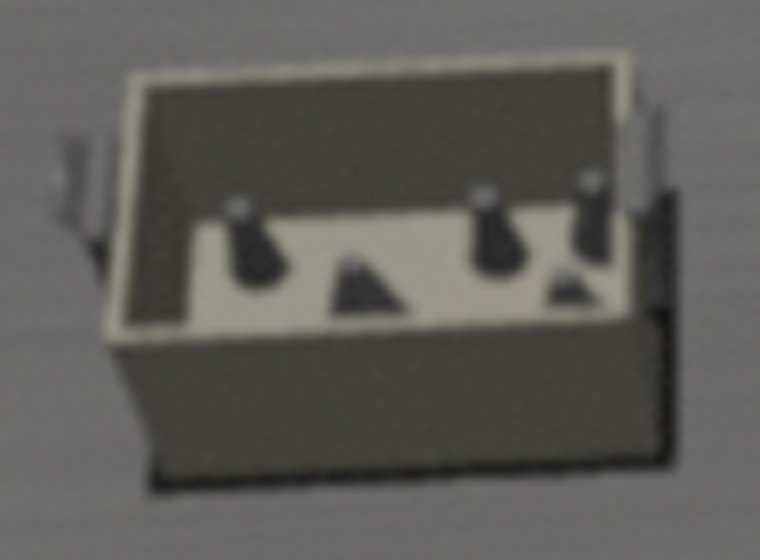

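```bash
cat >> h.py <<'E'
def ray(c,u,v,z):
    R,t=c['R'],c['t']
    C=-R.T@t; d=R.T@np.array([(u-c['cx'])/c['fx'],(v-c['cy'])/c['fy'],1]); return C+d*(z-C[2])/d[2]
def proj(c,X):
    p=c['R']@X+c['t']; return np.array([c['fx']*p[0]/p[2]+c['cx'],c['fy']*p[1]/p[2]+c['cy']])
E
python3 - <<'E'
from h import *
import pickle
o,d=pickle.load(open('d0.pkl','rb'))
def rect(c,cr,off,sx,sy,z):
    P=np.array([ray(c,(u+.5)/sx-.5+off[0],(v+.5)/sy-.5+off[1],z) for u,v in cr])
    s=[np.linalg.norm(P[i]-P[(i+1)%4]) for i in range(4)]
    m=P.mean(0); # long axis
    a=(P[0]+P[3]-P[1]-P[2])[:2]; b=(P[0]+P[1]-P[2]-P[3])[:2]
    print(np.round(m,4),np.round(s,4),'long ang',np.degrees(np.arctan2(a[1],a[0])),'short',np.degrees(np.arctan2(b[1],b[0])))
T,S=d['top'],d['scene']
rect(T,[(92,157),(565,93),(608,452),(135,518)],(215,210),8,8,.018)
rect(T,[(230,287),(445,265),(448,310),(240,340)],(215,210),8,8,.054)
rect(T,[(132,105),(632,107),(640,480),(133,480)],(373,220),8,8,.09)
rect(S,[(130,73),(632,52),(635,315),(107,343)],(160,195),8,7,.09)
for n,u,v in [('shaker',323,260)]: print(n,ray(T,u,v,.05))
for n,u,v in [('shakerS',305,238)]: print(n,ray(S,u,v,.0))
E
```

```text
[0.5095 0.1625 0.018 ] [0.1504 0.1142 0.1497 0.1146] long ang 96.65925232945762 short 6.017075710454226
[0.5087 0.1622 0.054 ] [0.0664 0.0139 0.0645 0.0166] long ang 95.84054961260865 short 6.77199591031375
[ 0.4768 -0.2336  0.09  ] [0.1511 0.1123 0.1523 0.1128] long ang 88.68927912429847 short -1.2584787747352484
[ 0.4778 -0.2327  0.09  ] [0.1507 0.1096 0.1515 0.1115] long ang -90.88724297320275 short 179.6953326317575
shaker [0.47379523 0.00085339 0.05      ]
shakerS [ 0.481652   -0.00161393  0.        ]
```

>>> servo_tool:
  steps:
    - {"rot": [0,0,8.2],"xyz": [0,0,0],"jaw": 1}
    - {"rot": [0,0,8.2],"xyz": [0,0,0],"jaw": 1}
    - {"rot": [0,0,8.2],"xyz": [0,0,0],"jaw": 1}
    - {"rot": [0,0,8.2],"xyz": [0,0,0],"jaw": 1}
    - {"rot": [0,0,8.2],"xyz": [0,0,0],"jaw": 1}
    - {"rot": [0,0,8.2],"xyz": [0,0,0],"jaw": 1}
    - {"rot": [0,0,8.2],"xyz": [0,0,0],"jaw": 1}
    - {"rot": [0,0,8.2],"xyz": [0,0,0],"jaw": 1}

```text
time_s: 0.95
eef_pos: [0.1894, 0.5928, 0.2258]
eef_rot: [-179.8, 0.5, 94.0]
force: [0.1, 0.7, -0.3]
grip_width: 0.0856
```

```bash
cat >> h.py <<'E'
def to(x,y,z,yaw,q=None):
    o=observe(); R=Ro.from_euler('xyz',o['eef_rot'],degrees=True)
    G=Ro.from_euler('xyz',[180,0,yaw],degrees=True)
    rv=(R.inv()*G).as_rotvec(degrees=True)
    print('pos',np.round(o['eef_pos'],4),np.round(o['eef_rot'],2),'F',np.round(o['force'],2),'M',np.round(o['wrist_torque'],2),'w',round(o['grip_width'],4),'t',o['time_s'])
    print('shift',np.round(R.inv().apply(np.array([x,y,z])-o['eef_pos']),4),'rot',np.round(rv,2))
E
python3 -c "
from h import *
to(.509,.1625,.2,96.3)"
```

```text
pos [0.1894 0.5928 0.2258] [-179.75    0.46   94.  ] F [ 0.11  0.69 -0.33] M [ 0.02 -0.01  0.05] w 0.0856 t 0.95
shift [-0.4513  0.2889  0.0281] rot [-0.26  0.45 -2.3 ]
```

>>> servo_tool:
  steps:
    - {"rot": [-0.3,0.4,-2.3],"xyz": [-0.04,0.026,0],"jaw": 1}
    - {"rot": [0,0,0],"xyz": [-0.04,0.026,0],"jaw": 1}
    - {"rot": [0,0,0],"xyz": [-0.04,0.026,0],"jaw": 1}
    - {"rot": [0,0,0],"xyz": [-0.04,0.026,0],"jaw": 1}
    - {"rot": [0,0,0],"xyz": [-0.04,0.026,0],"jaw": 1}
    - {"rot": [0,0,0],"xyz": [-0.04,0.026,0],"jaw": 1}
    - {"rot": [0,0,0],"xyz": [-0.04,0.026,0],"jaw": 1}
    - {"rot": [0,0,0],"xyz": [-0.04,0.026,0],"jaw": 1}
    - {"rot": [0,0,0],"xyz": [-0.04,0.026,0],"jaw": 1}

```text
time_s: 1.85
eef_pos: [0.4643, 0.2507, 0.2226]
eef_rot: [-179.9, 0.1, 96.9]
force: [1.2, 1.1, 0.2]
grip_width: 0.0853
```

```bash
python3 -c "
from h import *
to(.509,.1625,.2,96.3)"
```

```text
pos [0.4643 0.2507 0.2226] [-1.7991e+02  1.2000e-01  9.6870e+01] F [1.24 1.07 0.23] M [ 0.02 -0.02  0.01] w 0.0853 t 1.85
shift [-0.0929  0.0338  0.0227] rot [-0.09  0.12  0.57]
```

>>> servo_tool:
  steps:
    - {"rot": [0,0,0.5],"xyz": [-0.035,0.013,0.01],"jaw": 1}
    - {"rot": [0,0,0],"xyz": [-0.03,0.012,0.01],"jaw": 1}
    - {"rot": [0,0,0],"xyz": [-0.015,0.005,0],"jaw": 1}
    - {"rot": [0,0,0],"xyz": [0,0,0],"jaw": 1}

```text
time_s: 2.25
eef_pos: [0.5071, 0.1661, 0.2013]
eef_rot: [-179.9, 0.2, 95.8]
force: [-0.7, 0.3, 0.8]
grip_width: 0.0858
```

```bash
python3 -c "
from h import *
import pickle
to(.509,.1625,.2,96.3)
o=observe();c=cap('wrist','w1.png');pickle.dump((o,c),open('d1.pkl','wb'))"
```

```text
pos [0.5071 0.1661 0.2013] [-1.799e+02  1.700e-01  9.584e+01] F [-0.73  0.3   0.76] M [ 0.03 -0.04 -0.  ] w 0.0858 t 2.25
shift [-0.0038  0.0016  0.0013] rot [-0.1   0.17 -0.46]
```

View pics/w1.png

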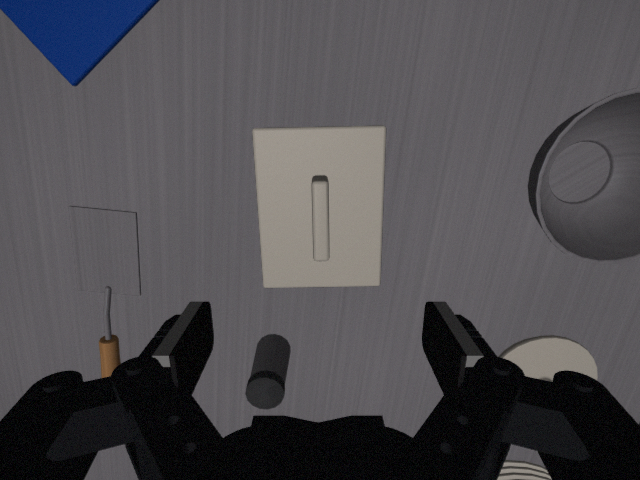

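```bash
cat >> h.py <<'E'
def wcam(o,c):
    R=Ro.from_euler('xyz',o['eef_rot'],degrees=True).as_matrix()
    A=np.eye(4);A[:3,:3]=R;A[:3,3]=o['eef_pos']
    M=np.linalg.inv(A@c['tool_from_camera'])
    return dict(fx=c['fx'],fy=c['fy'],cx=c['cx'],cy=c['cy'],R=M[:3,:3],t=M[:3,3])
def rep(P):
    P=np.array(P); s=[np.linalg.norm(P[i]-P[(i+1)%4]) for i in range(4)]
    a=(P[0]+P[1]-P[2]-P[3])[:2]
    b=(P[1]+P[2]-P[0]-P[3])[:2]
    print(np.round(P.mean(0),4),np.round(s,4),'angs',np.degrees(np.arctan2(a[1],a[0])),np.degrees(np.arctan2(b[1],b[0])))
E
python3 - <<'E'
from h import *
import pickle
o,c=pickle.load(open('d1.pkl','rb'));w=wcam(o,c)
rep([ray(w,*p,.018) for p in [(253,129),(385,126),(380,286),(264,287)]])
rep([ray(w,*p,.054) for p in [(312.5,182),(328,182),(328.5,261),(314,261)]])
print(np.round(ray(w,267,391,.078),3), 'shaker top')
im=c['color'][100:310,230:410][:,:,::-1]
cv2.imwrite('pics/w1c.png',cv2.resize(im,None,fx=3,fy=2.8,interpolation=cv2.INTER_CUBIC))
E
```

```text
[0.5098 0.1615 0.018 ] [0.1136 0.1511 0.1144 0.1498] angs 97.02640540710551 6.723333785478051
[0.5097 0.1617 0.054 ] [0.0124 0.0679 0.0124 0.0679] angs 96.66643751377343 5.831810666965917
[0.477 0.009 0.078] shaker top
```

View pics/w1c.png

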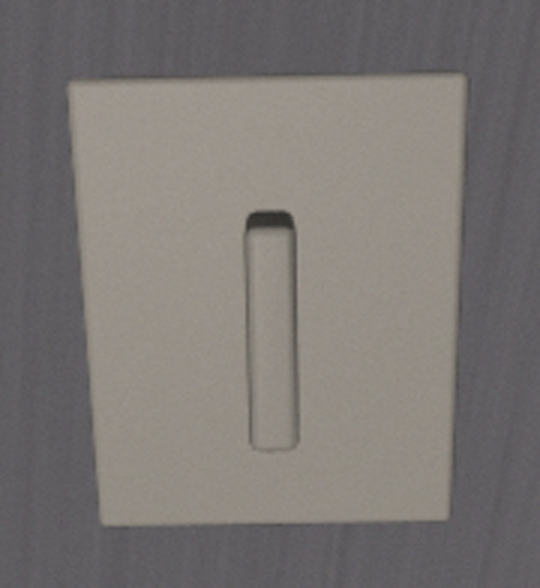

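The crop confirms the white lid with its bar handle. Centre is (0.5097, 0.1616) and yaw is 6.6°, and the sizes agree with those given.

>>> servo_tool:
  steps:
    - {"rot": [0,0.1,-0.8],"xyz": [-0.004,0.002,0.03],"jaw": 1}
    - {"rot": [0,0,0],"xyz": [0,0,0.04],"jaw": 1}
    - {"rot": [0,0,0],"xyz": [0,0,0.03],"jaw": 1}
    - {"rot": [0,0,0],"xyz": [0,0,0.01],"jaw": 1}
    - {"rot": [0,0,0],"xyz": [0,0,0],"jaw": 1}

```text
time_s: 2.8
eef_pos: [0.5088, 0.1685, 0.0909]
eef_rot: [179.8, -0.1, 97.0]
force: [-0.6, 0.0, -0.0]
grip_width: 0.0856
```

```bash
python3 -c "
from h import *
to(.5097,.1616,.025,96.6)"
```

```text
pos [0.5088 0.1685 0.0909] [ 1.7981e+02 -1.1000e-01  9.7040e+01] F [-0.6   0.03 -0.04] M [ 0.03  0.01 -0.03] w 0.0856 t 2.8
shift [-0.0071 -0.0002  0.0659] rot [ 0.19 -0.11  0.44]
```

>>> servo_tool:
  steps:
    - {"rot": [0.2,-0.1,0.4],"xyz": [-0.007,0,0.02],"jaw": 1}
    - {"rot": [0,0,0],"xyz": [-0.001,0,0.02],"jaw": 1}
    - {"rot": [0,0,0],"xyz": [-0.001,0,0.01],"jaw": 1}
    - {"rot": [0,0,0],"xyz": [0,0,0],"jaw": 1}
    - {"rot": [0,0,0],"xyz": [0,0,0],"jaw": 1}

```text
time_s: 3.3
eef_pos: [0.515, 0.1634, 0.0482]
eef_rot: [179.3, -0.1, 96.9]
force: [0.2, 0.1, 0.0]
grip_width: 0.0849
```

```bash
python3 -c "
from h import *
to(.5097,.1616,.025,96.6)"
```

```text
pos [0.515  0.1634 0.0482] [ 1.7929e+02 -8.0000e-02  9.6870e+01] F [0.19 0.14 0.02] M [0.11 0.   0.  ] w 0.0849 t 3.3
shift [-0.0012 -0.0058  0.0231] rot [ 0.71 -0.08  0.27]
```

>>> servo_tool:
  steps:
    - {"rot": [0.5,-0.1,0.3],"xyz": [-0.001,-0.005,0.012],"jaw": 1}
    - {"rot": [0,0,0],"xyz": [0,0,0.004],"jaw": 1}
    - {"rot": [0,0,0],"xyz": [0,0,0],"jaw": 1}
    - {"rot": [0,0,0],"xyz": [0,0,0],"jaw": 1}

```text
time_s: 3.7
eef_pos: [0.512, 0.1625, 0.0341]
eef_rot: [179.5, 0.0, 96.6]
force: [0.6, 0.1, 0.1]
grip_width: 0.0854
```

```bash
python3 -c "
from h import *
to(.5097,.1616,.025,96.6)"
```

```text
pos [0.512  0.1625 0.0341] [1.7954e+02 1.0000e-02 9.6570e+01] F [0.59 0.09 0.08] M [-0.04 -0.01  0.03] w 0.0854 t 3.7
shift [-0.0006 -0.0025  0.0091] rot [ 0.46  0.01 -0.03]
```

>>> servo_tool:
  steps:
    - {"rot": [0.5,0,0],"xyz": [-0.001,-0.003,0.008],"jaw": 1}
    - {"rot": [0,0,0],"xyz": [0,0,0],"jaw": 1}
    - {"rot": [0,0,0],"xyz": [0,0,0],"jaw": 1}

```text
time_s: 4.0
eef_pos: [0.5092, 0.161, 0.0257]
eef_rot: [-179.9, 0.0, 96.6]
force: [-0.3, 0.5, -0.1]
grip_width: 0.0852
```

```bash
python3 -c "
from h import *
to(.5097,.1616,.025,96.6)"
```

```text
pos [0.5092 0.161  0.0257] [-179.95    0.     96.56] F [-0.32  0.49 -0.12] M [-0.03 -0.03 -0.01] w 0.0852 t 4.0
shift [0.0005 0.0005 0.0007] rot [-0.05  0.   -0.04]
```

Aligned. Now I'll close the jaw.

>>> servo_tool:
  steps:
    - {"rot": [0,0,0],"xyz": [0,0,0],"jaw": 0}
    - {"rot": [0,0,0],"xyz": [0,0,0],"jaw": 0}
    - {"rot": [0,0,0],"xyz": [0,0,0],"jaw": 0}
    - {"rot": [0,0,0],"xyz": [0,0,0],"jaw": 0}
    - {"rot": [0,0,0],"xyz": [0,0,0],"jaw": 0}
    - {"rot": [0,0,0],"xyz": [0,0,0],"jaw": 0}
    - {"rot": [0,0,0],"xyz": [0,0,0],"jaw": 0}
    - {"rot": [0,0,0],"xyz": [0,0,0],"jaw": 0}

```text
time_s: 4.8
eef_pos: [0.5095, 0.161, 0.0261]
eef_rot: [-180.0, 0.0, 96.6]
force: [0.6, 0.3, -0.3]
grip_width: 0.0131
```

```bash
python3 -c "
from h import *
to(.5097,.1616,.025,96.6)"
```

```text
pos [0.5095 0.161  0.0261] [-179.99    0.     96.56] F [ 0.57  0.29 -0.33] M [-0.04 -0.08  0.02] w 0.0131 t 4.8
shift [0.0005 0.0002 0.0011] rot [-0.01  0.   -0.04]
```

>>> servo_tool:
  steps:
    - {"rot": [0,0,0],"xyz": [0,0,-0.02],"jaw": 0}
    - {"rot": [0,0,0],"xyz": [0,0,-0.03],"jaw": 0}
    - {"rot": [0,0,0],"xyz": [0,0,-0.04],"jaw": 0}
    - {"rot": [0,0,0],"xyz": [0,0,-0.04],"jaw": 0}
    - {"rot": [0,0,0],"xyz": [0,0,-0.03],"jaw": 0}
    - {"rot": [0,0,0],"xyz": [0,0,-0.01],"jaw": 0}
    - {"rot": [0,0,0],"xyz": [0,0,0],"jaw": 0}

```text
time_s: 5.5
eef_pos: [0.5054, 0.1603, 0.1957]
eef_rot: [-179.2, 0.0, 96.6]
force: [-0.3, -0.3, -1.9]
grip_width: 0.0131
```

```bash
python3 -c "
from h import *
to(.477,-.233,.2,89)
import pickle
o=observe();c=cap('wrist','w2.png');pickle.dump((o,c),open('d2.pkl','wb'))"
```

```text
pos [0.5054 0.1603 0.1957] [-1.7925e+02  4.0000e-02  9.6550e+01] F [-0.28 -0.28 -1.91] M [-0.02  0.02  0.  ] w 0.0131 t 5.5
shift [-0.3875 -0.0731 -0.003 ] rot [-0.75  0.09  7.55]
```

View pics/w2.png

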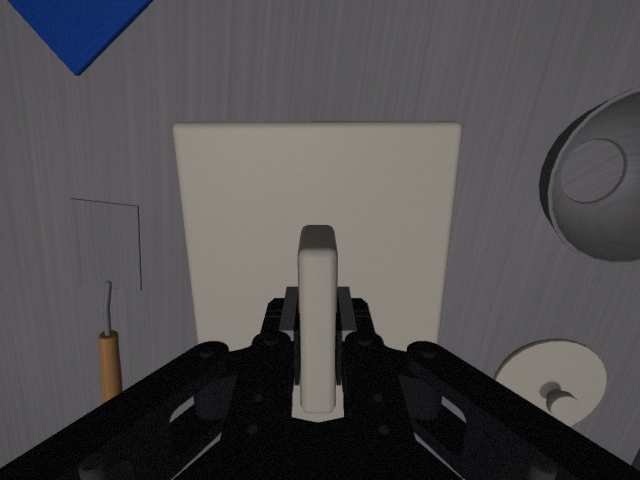

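```bash
python3 - <<'E'
from h import *
import pickle
o,c=pickle.load(open('d2.pkl','rb'))
M=c['tool_from_camera']
for u,v,z in [(174,124,.008),(460,124,.008),(318,124,.008),(198,350,.008),(439,350,.008),(302,226,-.028),(335,226,-.028)]:
    d=M[:3,:3]@np.array([(u-c['cx'])/c['fx'],(v-c['cy'])/c['fy'],1]);C=M[:3,3]
    print(u,v,np.round(C+d*(z-C[2])/d[2],4))
E
```

```text
174 124 [ 0.0755 -0.0572  0.008 ]
460 124 [0.0754 0.0562 0.008 ]
318 124 [ 0.0754 -0.0001  0.008 ]
198 350 [-0.0289 -0.0581  0.008 ]
439 350 [-0.029   0.0584  0.008 ]
302 226 [ 0.0438 -0.0054 -0.028 ]
335 226 [ 0.0438  0.0054 -0.028 ]
```

>>> servo_tool:
  steps:
    - {"rot": [-0.7,0,4],"xyz": [-0.02,0,0],"jaw": 0}
    - {"rot": [0,0,3.5],"xyz": [-0.03,-0.003,0],"jaw": 0}
    - {"rot": [0,0,0],"xyz": [-0.04,-0.003,0],"jaw": 0}
    - {"rot": [0,0,0],"xyz": [-0.04,-0.003,0],"jaw": 0}
    - {"rot": [0,0,0],"xyz": [-0.04,-0.003,0],"jaw": 0}
    - {"rot": [0,0,0],"xyz": [-0.04,-0.003,0],"jaw": 0}
    - {"rot": [0,0,0],"xyz": [-0.04,-0.003,0],"jaw": 0}
    - {"rot": [0,0,0],"xyz": [-0.03,-0.003,0],"jaw": 0}
    - {"rot": [0,0,0],"xyz": [-0.02,-0.003,0],"jaw": 0}
    - {"rot": [0,0,0],"xyz": [0,0,0],"jaw": 0}

```text
time_s: 6.55
eef_pos: [0.4646, -0.1468, 0.1651]
eef_rot: [-177.4, -0.4, 88.9]
force: [0.1, 1.1, -0.8]
grip_width: 0.0132
```

```bash
python3 -c "
from h import *
to(.4773,-.2332,.2,89)"
```

```text
pos [ 0.4646 -0.1468  0.1651] [-177.43   -0.43   88.92] F [ 0.06  1.13 -0.8 ] M [-0.01 -0.02 -0.02] w 0.0132 t 6.55
shift [-0.0859  0.0127 -0.0362] rot [-2.57 -0.43 -0.07]
```

>>> servo_tool:
  steps:
    - {"rot": [-1.5,-0.4,0],"xyz": [-0.02,0.005,-0.02],"jaw": 0}
    - {"rot": [-1,0,0],"xyz": [-0.025,0.005,-0.01],"jaw": 0}
    - {"rot": [0,0,0],"xyz": [-0.025,0.002,0],"jaw": 0}
    - {"rot": [0,0,0],"xyz": [-0.01,0,0],"jaw": 0}
    - {"rot": [0,0,0],"xyz": [0,0,0],"jaw": 0}
    - {"rot": [0,0,0],"xyz": [0,0,0],"jaw": 0}

```text
time_s: 7.15
eef_pos: [0.4715, -0.2225, 0.1809]
eef_rot: [-178.9, -0.9, 89.0]
force: [0.2, 0.4, -1.4]
grip_width: 0.013
```

```bash
python3 -c "
from h import *
to(.4773,-.2332,.16,89)"
```

```text
pos [ 0.4715 -0.2225  0.1809] [-178.92   -0.88   89.04] F [ 0.19  0.43 -1.41] M [-0.02  0.01  0.01] w 0.013 t 7.15
shift [-0.0109  0.0064  0.0206] rot [-1.08 -0.88  0.04]
```

>>> servo_tool:
  steps:
    - {"rot": [-1,-0.9,0],"xyz": [-0.01,0.006,0.01],"jaw": 0}
    - {"rot": [0,0,0],"xyz": [0,0,0.01],"jaw": 0}
    - {"rot": [0,0,0],"xyz": [0,0,0],"jaw": 0}
    - {"rot": [0,0,0],"xyz": [0,0,0],"jaw": 0}

```text
time_s: 7.55
eef_pos: [0.4764, -0.2275, 0.1573]
eef_rot: [-179.7, -0.2, 89.3]
force: [0.3, 0.4, -1.4]
grip_width: 0.0129
```

```bash
python3 -c "
from h import *
to(.4773,-.2332,.125,89)
import pickle
c=cap('top','t3.png');s=cap('scene','s3.png');pickle.dump((observe(),c,s),open('d3.pkl','wb'))
cv2.imwrite('pics/t3c.png',cv2.resize(c['color'][215:295,370:470,::-1],None,fx=7,fy=7,interpolation=cv2.INTER_CUBIC))
cv2.imwrite('pics/s3c.png',cv2.resize(s['color'][180:270,150:265,::-1],None,fx=6.5,fy=6.5,interpolation=cv2.INTER_CUBIC))
"
```

```text
pos [ 0.4764 -0.2275  0.1573] [-179.72   -0.24   89.28] F [ 0.27  0.41 -1.44] M [-0.03 -0.02  0.02] w 0.0129 t 7.55
shift [-0.0059  0.0012  0.0323] rot [-0.28 -0.24  0.28]
```

View pics/s3c.png

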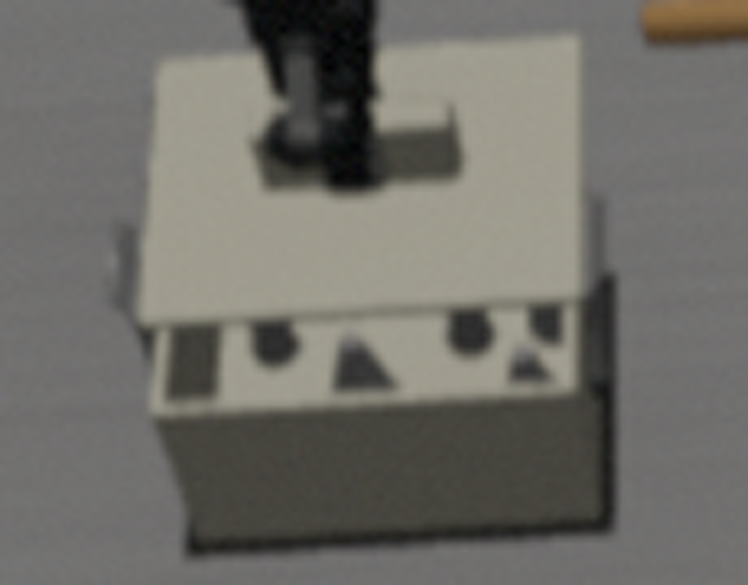

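View pics/t3c.png

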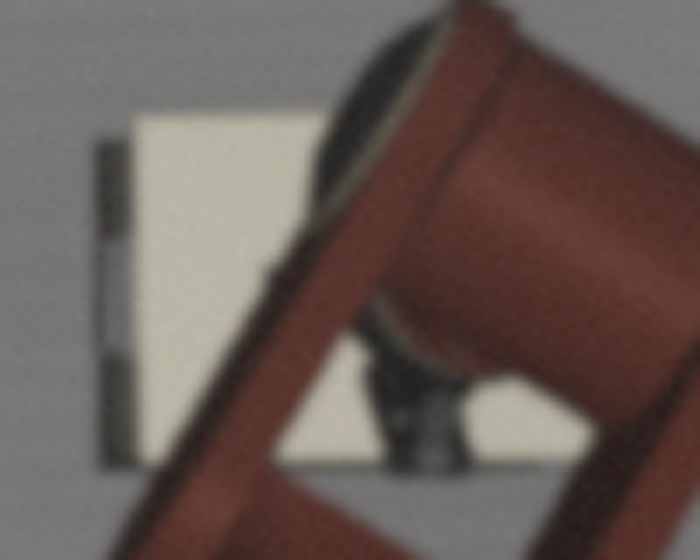

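```bash
python3 - <<'E'
from h import *
import pickle
o,c,S=pickle.load(open('d3.pkl','rb'))
print(o['eef_pos'])
rep([ray(S,(u+.5)/6.5-.5+150,(v+.5)/6.5-.5+180,.150) for u,v in [(158,62),(580,38),(583,303),(138,326)]])
E
```

```text
[ 0.47641584 -0.22774823  0.15756668]
[ 0.4793 -0.2253  0.15  ] [0.1504 0.1167 0.1511 0.1151] angs 179.7738491719861 89.20991510384059
```

>>> servo_tool:
  steps:
    - {"rot": [-0.2,-0.2,0.2],"xyz": [-0.007,0,0.01],"jaw": 0}
    - {"rot": [0,0,0],"xyz": [0,0,0.01],"jaw": 0}
    - {"rot": [0,0,0],"xyz": [0,0,0.005],"jaw": 0}
    - {"rot": [0,0,0],"xyz": [0,0,0],"jaw": 0}
    - {"rot": [0,0,0],"xyz": [0,0,0],"jaw": 0}

```text
time_s: 8.15
eef_pos: [0.4764, -0.2354, 0.1309]
eef_rot: [-180.0, 0.0, 89.0]
force: [-0.2, -0.2, -1.2]
grip_width: 0.0132
```

```bash
python3 -c "
from h import *
to(.4765,-.234,.115,89)"
```

```text
pos [ 0.4764 -0.2354  0.1309] [-1.7999e+02  2.0000e-02  8.9040e+01] F [-0.21 -0.18 -1.24] M [ 0.01  0.01 -0.  ] w 0.0132 t 8.15
shift [0.0014 0.0001 0.0159] rot [-0.01  0.02  0.04]
```

>>> servo_tool:
  steps:
    - {"rot": [0,0,0],"xyz": [0.001,0,0.006],"jaw": 0}
    - {"rot": [0,0,0],"xyz": [0,0,0.004],"jaw": 0}
    - {"rot": [0,0,0],"xyz": [0,0,0],"jaw": 0}
    - {"rot": [0,0,0],"xyz": [0,0,0],"jaw": 0}

```text
time_s: 8.55
eef_pos: [0.4767, -0.2344, 0.1205]
eef_rot: [180.0, 0.0, 89.0]
force: [0.8, -0.3, -1.2]
grip_width: 0.0132
```

```bash
python3 -c "
from h import *
to(.4765,-.234,.115,89)"
```

```text
pos [ 0.4767 -0.2344  0.1205] [1.7998e+02 4.0000e-02 8.9040e+01] F [ 0.79 -0.29 -1.25] M [-0.05 -0.01  0.04] w 0.0132 t 8.55
shift [ 0.0004 -0.0002  0.0055] rot [0.02 0.04 0.04]
```

>>> servo_tool:
  steps:
    - {"rot": [0,0,0],"xyz": [0,0,0.003],"jaw": 0}
    - {"rot": [0,0,0],"xyz": [0,0,0],"jaw": 0}

```text
time_s: 8.75
eef_pos: [0.4768, -0.2344, 0.1175]
eef_rot: [180.0, 0.0, 89.0]
force: [-0.4, -0.6, -1.7]
grip_width: 0.013
```

>>> servo_tool:
  steps:
    - {"rot": [0,0,0],"xyz": [0,0,0.002],"jaw": 0}
    - {"rot": [0,0,0],"xyz": [0,0,0],"jaw": 0}

```text
time_s: 8.95
eef_pos: [0.477, -0.2345, 0.1155]
eef_rot: [179.9, 0.1, 89.0]
force: [-0.2, 0.4, -1.2]
grip_width: 0.013
```

>>> servo_tool:
  steps:
    - {"rot": [0,0,0],"xyz": [0,0,0.001],"jaw": 0}
    - {"rot": [0,0,0],"xyz": [0,0,0],"jaw": 0}

```text
time_s: 9.15
eef_pos: [0.4772, -0.2347, 0.1148]
eef_rot: [179.9, 0.1, 89.0]
force: [0.5, -0.4, -1.5]
grip_width: 0.0129
```

>>> servo_tool:
  steps:
    - {"rot": [0,0,0],"xyz": [0,0,0.001],"jaw": 0}
    - {"rot": [0,0,0],"xyz": [0,0,0],"jaw": 0}

```text
time_s: 9.35
eef_pos: [0.4776, -0.2351, 0.1144]
eef_rot: [179.8, 0.1, 89.0]
force: [0.1, 0.5, -1.4]
grip_width: 0.0129
```

>>> servo_tool:
  steps:
    - {"rot": [0,0,0],"xyz": [0,0,0.001],"jaw": 0}
    - {"rot": [0,0,0],"xyz": [0,0,0],"jaw": 0}

```text
time_s: 9.55
eef_pos: [0.4779, -0.2356, 0.1141]
eef_rot: [179.8, 0.2, 89.0]
force: [0.6, -0.7, -1.7]
grip_width: 0.013
```

>>> servo_tool:
  steps:
    - {"rot": [0.1,0.1,0],"xyz": [0.0015,-0.001,0.0015],"jaw": 0}
    - {"rot": [0,0,0],"xyz": [0,0,0],"jaw": 0}

```text
time_s: 9.75
eef_pos: [0.478, -0.2355, 0.1142]
eef_rot: [179.7, 0.3, 89.0]
force: [-0.9, -1.1, -1.4]
grip_width: 0.013
```

```bash
python3 -c "
from h import *
to(.4765,-.234,.114,89)"
```

```text
pos [ 0.478  -0.2355  0.1142] [179.74   0.28  89.03] F [-0.86 -1.09 -1.42] M [-0.12  0.06  0.02] w 0.013 t 9.75
shift [ 0.0015 -0.0015  0.0002] rot [0.26 0.28 0.03]
```

>>> servo_tool:
  steps:
    - {"rot": [0.2,0.3,0],"xyz": [0.002,-0.002,0.002],"jaw": 0}
    - {"rot": [0,0,0],"xyz": [0,0,0],"jaw": 0}

```text
time_s: 9.95
eef_pos: [0.4773, -0.2349, 0.1138]
eef_rot: [179.7, 0.2, 89.0]
force: [-0.0, -3.8, -0.2]
grip_width: 0.013
```

```bash
python3 -c "
from h import *
to(.4765,-.234,.114,89)
s=cap('scene','s4.png')
to(.4765,-.234,.114,89)
cv2.imwrite('pics/s4c.png',cv2.resize(s['color'][180:270,150:265,::-1],None,fx=6.5,fy=6.5,interpolation=cv2.INTER_CUBIC))
"
```

```text
pos [ 0.4773 -0.2349  0.1138] [1.7972e+02 1.7000e-01 8.9000e+01] F [-0.01 -3.81 -0.22] M [-0.49  0.11  0.03] w 0.013 t 9.95
shift [ 0.0009 -0.0009 -0.0002] rot [0.28 0.17 0.  ]
pos [ 0.4773 -0.2349  0.1137] [1.7974e+02 1.7000e-01 8.9010e+01] F [ 0.34 -3.86  0.99] M [-0.42 -0.06 -0.07] w 0.0127 t 10.0
shift [ 0.0009 -0.0008 -0.0003] rot [0.26 0.17 0.01]
```

View pics/s4c.png

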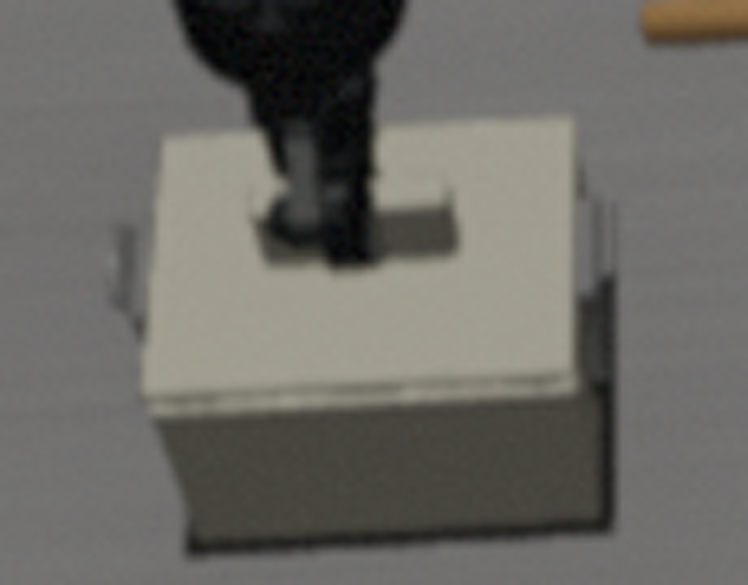

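>>> servo_tool:
  steps:
    - {"rot": [0.2,0.2,0],"xyz": [-0.0015,-0.0005,0.0005],"jaw": 0}
    - {"rot": [0,0,0],"xyz": [0,0,0],"jaw": 0}

```text
time_s: 10.2
eef_pos: [0.4771, -0.2354, 0.1135]
eef_rot: [179.9, -0.2, 89.0]
force: [0.6, 0.4, 3.0]
grip_width: 0.0131
```

```bash
python3 -c "
from h import *
to(.4765,-.234,.114,89)"
```

```text
pos [ 0.4771 -0.2354  0.1135] [179.91  -0.19  89.02] F [0.59 0.42 2.95] M [-0.07  0.    0.08] w 0.0131 t 10.2
shift [ 0.0014 -0.0006 -0.0005] rot [ 0.09 -0.19  0.02]
```

It now rests on both clips: Fz is +3 N and lateral force is near 0. Pausing here.

>>> servo_tool:
  steps:
    - {"rot": [0,0,0],"xyz": [0,0,0],"jaw": 0}
    - {"rot": [0,0,0],"xyz": [0,0,0],"jaw": 0}
    - {"rot": [0,0,0],"xyz": [0,0,0],"jaw": 0}
    - {"rot": [0,0,0],"xyz": [0,0,0],"jaw": 0}
    - {"rot": [0,0,0],"xyz": [0,0,0],"jaw": 0}

```text
time_s: 10.7
eef_pos: [0.4771, -0.2351, 0.1135]
eef_rot: [179.9, -0.2, 89.0]
force: [0.4, -0.0, 2.0]
grip_width: 0.0127
```

```bash
python3 -c "
from h import *
to(.4765,-.2354,.114,89)"
```

```text
pos [ 0.4771 -0.2351  0.1135] [179.93  -0.19  89.05] F [ 0.38 -0.04  2.02] M [-0.2  -0.1  -0.02] w 0.0127 t 10.7
shift [-0.0003 -0.0006 -0.0005] rot [ 0.07 -0.19  0.05]
```

>>> servo_tool:
  steps:
    - {"rot": [0,-0.2,0],"xyz": [0,0,0.002],"jaw": 0}
    - {"rot": [0,0,0],"xyz": [0,0,0.002],"jaw": 0}

```text
time_s: 10.9
eef_pos: [0.4777, -0.2359, 0.1123]
eef_rot: [179.9, 0.1, 89.0]
force: [-2.2, 0.1, 9.2]
grip_width: 0.0127
```

>>> servo_tool:
  steps:
    - {"rot": [0,0,0],"xyz": [0,0,0.003],"jaw": 0}
    - {"rot": [0,0,0],"xyz": [0,0,0.003],"jaw": 0}

```text
time_s: 11.1
eef_pos: [0.4786, -0.2361, 0.1085]
eef_rot: [179.8, 0.1, 89.0]
force: [-0.2, 1.8, 3.2]
grip_width: 0.0132
```

>>> servo_tool:
  steps:
    - {"rot": [0.1,0,0],"xyz": [0.0005,-0.001,0.003],"jaw": 0}
    - {"rot": [0,0,0],"xyz": [0,-0.0005,0.002],"jaw": 0}

```text
time_s: 11.3
eef_pos: [0.4764, -0.235, 0.1021]
eef_rot: [180.0, 0.1, 89.0]
force: [-1.7, -0.5, 9.3]
grip_width: 0.0133
```

>>> servo_tool:
  steps:
    - {"rot": [0.1,0,0],"xyz": [0,-0.0005,0.002],"jaw": 0}
    - {"rot": [0,0,0],"xyz": [0,0,0.001],"jaw": 0}

```text
time_s: 11.5
eef_pos: [0.4764, -0.235, 0.1021]
eef_rot: [-179.9, 0.0, 89.0]
force: [-2.7, 1.3, 5.2]
grip_width: 0.0135
```

```bash
python3 -c "
from h import *
to(.4773,-.2352,.102,89)"
```

```text
pos [ 0.4764 -0.235   0.1021] [-179.92    0.     89.04] F [-2.7   1.28  5.23] M [ 0.09  0.27 -0.01] w 0.0135 t 11.5
shift [-0.0002  0.0009  0.0001] rot [-0.08  0.    0.04]
```

>>> servo_tool:
  steps:
    - {"rot": [0,0,0],"xyz": [0,0.0005,0.002],"jaw": 0}
    - {"rot": [0,0,0],"xyz": [0,0,0.002],"jaw": 0}
    - {"rot": [0,0,0],"xyz": [0,0,0.002],"jaw": 0}

```text
time_s: 11.8
eef_pos: [0.4763, -0.2349, 0.1021]
eef_rot: [-179.7, -0.1, 89.0]
force: [-6.8, 3.3, 13.5]
grip_width: 0.0129
```

```bash
python3 -c "
from h import *
to(.4773,-.2352,.102,89)
s=cap('scene','s5.png')
to(.4773,-.2352,.102,89)
w=cap('wrist','w5.png')
to(.4773,-.2352,.102,89)
cv2.imwrite('pics/s5c.png',cv2.resize(s['color'][180:270,150:265,::-1],None,fx=6.5,fy=6.5,interpolation=cv2.INTER_CUBIC))
"
```

```text
pos [ 0.4763 -0.2349  0.1021] [-1.797e+02 -8.000e-02  8.905e+01] F [-6.84  3.31 13.53] M [ 0.44  0.53 -0.06] w 0.0129 t 11.8
shift [-0.0002  0.001   0.0001] rot [-0.3  -0.08  0.05]
pos [ 0.4763 -0.2349  0.1021] [-1.7969e+02 -9.0000e-02  8.9050e+01] F [-7.26  2.96 14.47] M [ 0.4   0.56 -0.07] w 0.0132 t 11.85
shift [-0.0003  0.001   0.0001] rot [-0.31 -0.09  0.05]
pos [ 0.4763 -0.2349  0.1021] [-1.797e+02 -8.000e-02  8.905e+01] F [-6.02  4.15 14.29] M [ 0.41  0.61 -0.01] w 0.0133 t 11.9
shift [-0.0002  0.001   0.0001] rot [-0.3  -0.08  0.05]
```

View pics/s5c.png

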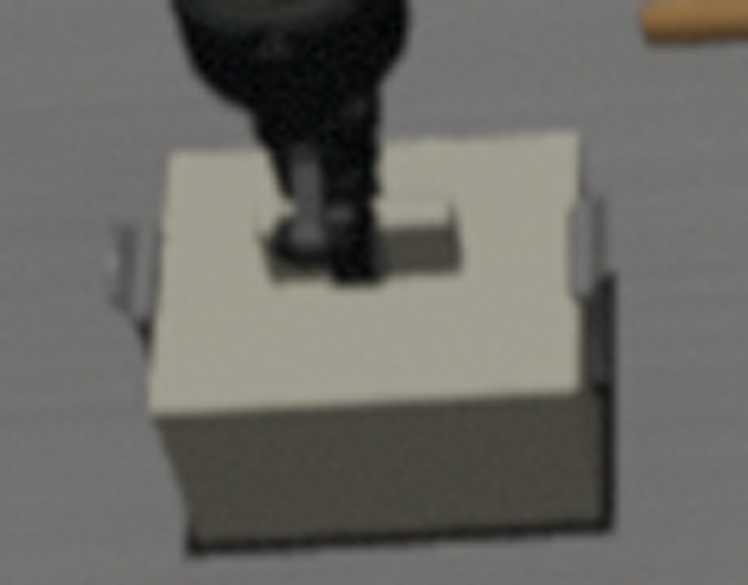

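View pics/w5.png

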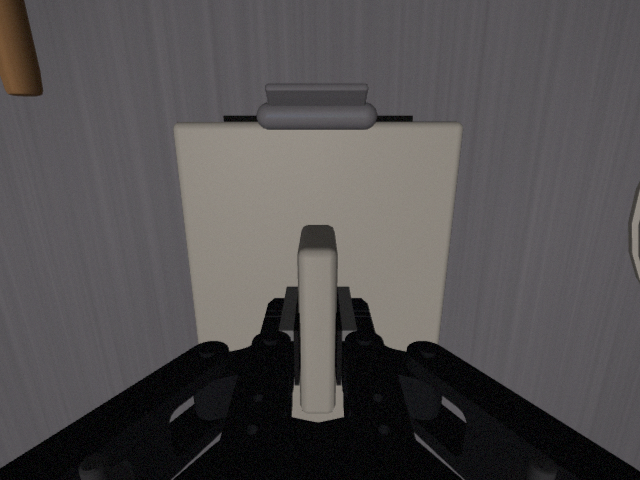

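>>> servo_tool:
  steps:
    - {"rot": [-0.2,0,0],"xyz": [0,-0.001,0.001],"jaw": 0}
    - {"rot": [0,0,0],"xyz": [0,0,0.001],"jaw": 0}
    - {"rot": [0,0,0],"xyz": [0,0,0.001],"jaw": 0}

```text
time_s: 12.2
eef_pos: [0.4762, -0.235, 0.1021]
eef_rot: [180.0, -0.1, 89.0]
force: [-2.4, 1.4, 9.7]
grip_width: 0.0131
```

```bash
python3 -c "
from h import *
to(.4773,-.2352,.102,89)"
```

```text
pos [ 0.4762 -0.235   0.1021] [ 1.7999e+02 -8.0000e-02  8.9040e+01] F [-2.43  1.37  9.69] M [ 0.24  0.37 -0.04] w 0.0131 t 12.2
shift [-0.0002  0.0011  0.0001] rot [ 0.01 -0.08  0.04]
```

```bash
python3 -c "
from h import *
for i in range(8):
    s=viewer.capture('scene'); print(np.round(observe()['force'],1))
cv2.imwrite('pics/s6.png',np.hstack([cv2.resize(s['color'][205:245,162:190,::-1],None,fx=14,fy=14,interpolation=cv2.INTER_CUBIC),cv2.resize(s['color'][200:240,230:258,::-1],None,fx=14,fy=14,interpolation=cv2.INTER_CUBIC)]))
"
```

```text
[-2.4  1.9  9. ]
[-2.3  1.7  9.4]
[-2.4  2.8  9.7]
[-1.7  2.4  9.7]
[-2.9  1.6  8.9]
[-1.8  2.2  8.6]
[-3.4  2.   8.7]
[-2.   2.8  9.2]
```

View pics/s6.png

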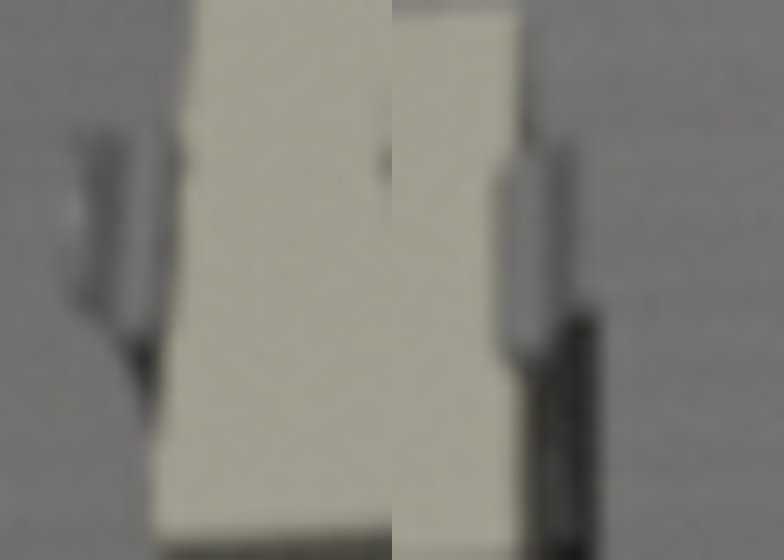

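```bash
python3 -c "
from h import *
s=viewer.capture('scene')
cx,cy=.4775,-.2345
for n,y,z in [('edge-',-.076,.096),('nosein-',-.0735,.099),('noseout-',-.0835,.099),('cliptop-',-.081,.110),('edge+',.076,.096),('nosein+',.0735,.099),('noseout+',.0835,.099),('cliptop+',.081,.110)]:
    p=proj(s,np.array([cx,cy+y,z])); o=(162,205) if y<0 else (230,200)
    print(n,np.round((p-o+.5)*14-.5+(0 if y<0 else np.array([392,0]))))
print(np.round(observe()['force'],1))
"
```

```text
edge- [159. 255.]
nosein- [171. 243.]
noseout- [110. 247.]
cliptop- [112. 208.]
edge+ [509. 264.]
nosein+ [492. 255.]
noseout+ [552. 251.]
cliptop+ [530. 213.]
[-2.3  1.9  9.1]
```

```bash
python3 -c "
from h import *
s=viewer.capture('scene')['color'][:,:,::-1]; a=cv2.imread('pics/scene0.png')
f=lambda i:cv2.resize(i[205:245,162:190],None,fx=13,fy=13,interpolation=cv2.INTER_CUBIC)
cv2.imwrite('pics/s7.png',np.hstack([f(a),f(s)]))
print(np.round(observe()['force'],1))
"
```

```text
[-2.8  2.8  8.7]
```

View pics/s7.png

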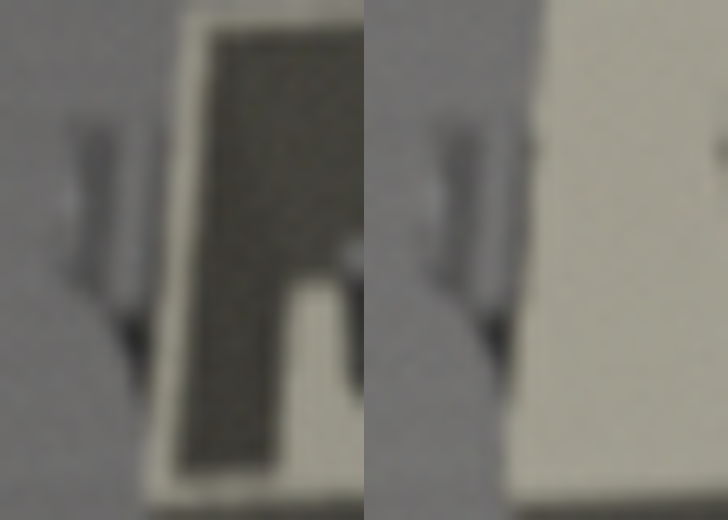

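Clip b is in the same place as it was at rest, so its swing is about 0. The push is steady at about 9 N plus the lid's weight. Handing in.

```bash
python3 -c "
from h import *
env.finish_job(); to(.4773,-.2352,.102,89)"
```

```text
the job is handed in; nothing more can be done
the job is handed in; nothing more can be done
```

The white lid is on the tub and pressed home. I handed the job in with the hand still pushing down, at about 12 to 13 s of the 48 s limit.

I picked the lid up by its handle and carried it over the tub. I lowered it until the clips took its weight, corrected a small sideways offset, and paused there for about 0.5 s. Then I pressed; the force rose to about 9 N, dropped as the clips passed, and the lid reached the rim.

**What the last checks showed:**
- **Height and level:** the lid's middle is about 13 mm above the rim, within about 0.1° of level and at the same heading as the tub.
- **Push:** a steady 9 N or so at the wrist, plus about 1.4 N of lid weight on the rim.
- **Clip at the +y end:** clearly over the lid's edge in the wrist and scene pictures.
- **Clip at the -y end:** in the same place as at the start, so near zero swing, but I could not see its nose overlap the edge.

**Left over or uncertain:**
- **Lid position:** it appears to sit 1 to 2 mm toward +y, inside the 7 mm allowance.
- **Side force:** about 3 N remained on the hand.
- **Bystanders:** I touched nothing else as far as I know, but I did not measure the other objects again at the end.

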